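# Mount the open hand in the painting stand's push-in coupling

## Robot

A 6-joint arm with a two-finger parallel gripper is mounted at the origin on the work surface. World frame = base frame: x ahead of the robot, y to its left, z up, the work surface at z = 0. Lengths are in m, angles in rad, forces in N, time in s.
With the tool pointing down it reaches from about 0.35 to 0.725 m from the base axis. Payload 6 kg.
Tool frame: the origin (TCP) lies on the centre line of the jaws, within the pads' length; the fingertips stand 11 mm ahead of it and the grasp point (between the pads) lies 8 mm behind it (bot.finger_overhang is the z of the fingertips in the tool frame, in m); z points along the fingers, y is the line along which they close (so a half turn about z gives the same grasp; the last joint's range is limited). The gripper opens to 85 mm and grips with 20 to 120 N. Pads are 22 mm wide; open, the fingers measure 114 mm over their backs; the gripper's body (76 mm by 85 mm) begins 54 mm behind the grasp point. The pads swing forward as they close: fully open they stand 13 mm farther back than shut.
Start: joints at [1.437, 0.04, 0.085, 0, -1.615, -0.334], TCP at [0.271, 0.536, 0.242] pointing down, gripper open.
Joint ranges: [-2.56, 2.56], [-1.29, 2.01], [-1.08, 1.49], [-3.29, 1.98], [-2.81, -0.18], [-2.99, 2.99]. Speed limits (rad/s): [2.57, 2.57, 3.01, 3.14, 3.14, 3.14].

## Interface

Orientations are given as a 3x3 rotation matrix whose columns are the frame's x, y, z axes.
In Python, from workcell import bot, claw, telemetry, imaging gives the robot as it stands. Calls block until the motion is done:
- bot.goto(position, orientation): joint-space move of the TCP to a pose.
- bot.move_linear(position, rotation=None, rate=0.15, stop_force=None): straight line of the TCP; rotation=None keeps the orientation; rate is the mean speed in m/s. With stop_force (N) it stops when the force on the tool has changed by that much, and returns True; else False.
- bot.movej(angles): joint-space move.
- claw.set_gripper(opening): finger opening in m; the grip force is fixed at half the most; returns when the fingers have stopped.
- bot.hold(seconds).
- bot.ik(position, orientation): joint angles nearest the present ones, or None.
- telemetry.get_state(): the state.
- imaging.capture(name): name is "scene" or "top"; returns a dict with "color" (400x640x3 uint8, red, green, blue), "fx", "fy", "cx", "cy" (pixels), "k1" (the pictures are not rectified: a ray, as slopes to the right and down, at radius r is drawn at 1 + k1 r^2 times it, then the intrinsics apply), "R" (3x3) and "t" (3): a world point X has camera coordinates R X + t. Camera axes: x right, y down, z forward; pixel columns grow to the right and rows downward; lengths in m; the calibration is good to about 2 mm. A picture is of the moment at which its call begins. There is no depth.
A pose or a line that the arm cannot do raises bot.Unreachable and nothing moves.
- bot.close_job(): hands the job in; it is judged then, once.
The state is a dict: "clock": time; "joint_positions": joint angles; "dq": joint speeds; "joint_torque": joint torques, N m; "tool_pos": TCP position; "tool_rot": TCP orientation; "ft_force": force on the tool from outside, world axes, zero at the start; "moment": the same for the moment, N m; "opening": finger opening in m; "gripper_force": force on a finger pad.
Only numpy, scipy, OpenCV 4.12 (cv2) and the standard library are available. Lean on these libraries where they do the work, as an engineer would, in place of code of your own. Each camera call takes 0.05 s, during which the arm holds its last target. There are 200 camera calls.

## Task

Take the carved open hand (flat, fingers together) from the wooden rack, put its steel stem into the wider of the two push-in couplings on the painting stand, and push it down past the sprung grip until its wrist disc sits flush on the coupling's rim, then let go. Leave the fist and the foot standing in the rack.

Things in the scene. Friction and masses are not known exactly. Their poses are not given: they have to be found in the camera images.
- open_hand: Flat light-wood hand, fingers up, on a steel stem, 0.2 kg. Origin: centre of underside of its wrist disc (52 mm wide, 7 thick), which rests on the rack's top, 50 mm above the bench. z up; x the thin way, through the palm; y to the thumb (to y 53, z 107 mm). Fingers: 16 mm thick, 58 wide, z 86 to 130 mm: grip across x at z 110. Palm 26. Stem 20 mm wide, to z -45, last 14 mm tapered to 12.
- coupling (a point): Centre of the rim (54 mm wide, 70 mm above the bench) of the wider, taller of two fixed upright couplings on a grey plate; z up; the narrow one (rim 30 mm) is 100 mm off along -x. Mouth 41 mm wide, narrowing in 14 mm to a 24 mm bore, 52 mm deep. Sprung balls 20 mm down grip the stem from 18 mm short of flush on: push with 10 to 20 N. Home: wrist disc on the rim, any yaw; the balls then hold it.
- fist: Light-wood fist on the same disc and stem; 66 mm wide, 46 mm thick, top 84 mm above its origin (as the open hand's). The rack: wood, 90 x 290 x 50 mm, three 25 mm holes in a row 100 mm apart, where open hand, fist and foot stand in any order. The fist stays there.
- foot: Light-wood foot on the same disc and stem, in the rack; 90 mm long with its toes to -x, 36 mm wide, ankle top 66 mm above its origin (as the open hand's). It stays there.
Not all that is in view belongs to the job. Leave any blue or red look-alike of the open_hand alone.

How it is judged:
By the outcome, as a careful person would: the job done as asked, in the order asked, and still so for the second after the job is handed in, with the robot touching nothing.
It also fails if it takes over 38 s, if anything falls off the work surface, if the arm or the gripper's body presses on something with over 40 N, if the wrist force passes 120 N, or if a joint passes its speed limit or range.

## Working session

There is one attempt and no reset: what is moved stays moved. The work goes in short steps, each a Python script; the robot and the scene stay as the last script left them, time stands still between calls to the robot, and variables do not carry over. Pictures are saved under pics/ and viewed, at most 10 in all, crops included, and the job is handed in when it is done.

```bash
mkdir -p pics; ls; cat > h.py <<'E'
import numpy as np, cv2
from workcell import bot, claw, telemetry, imaging
def ray(c,u,v):
    K=np.array([[c["fx"],0,c["cx"]],[0,c["fy"],c["cy"]],[0,0,1.]])
    x,y=cv2.undistortPoints(np.array([[[u,v]]],float),K,np.array([c["k1"],0,0,0.]))[0,0]
    R=np.array(c["R"]);o=-R.T@np.array(c["t"]);d=R.T@np.array([x,y,1.]);return o,d/np.linalg.norm(d)
def onz(c,u,v,z):
    o,d=ray(c,u,v);return o+d*(z-o[2])/d[2]
def tri(c1,p1,c2,p2):
    o1,d1=ray(c1,*p1);o2,d2=ray(c2,*p2)
    s=np.linalg.lstsq(np.c_[d1,-d2],o2-o1,rcond=None)[0]
    a=o1+s[0]*d1;b=o2+s[1]*d2;return (a+b)/2,np.linalg.norm(a-b)
def proj(c,X):
    K=np.array([[c["fx"],0,c["cx"]],[0,c["fy"],c["cy"]],[0,0,1.]])
    return cv2.projectPoints(np.array([X],float),cv2.Rodrigues(np.array(c["R"]))[0],np.array(c["t"],float),K,np.array([c["k1"],0,0,0.]))[0][0,0]
def snap(n,f):
    c=imaging.capture(n);cv2.imwrite(f"pics/{f}.png",c["color"][:,:,::-1]);np.save(f"pics/{f}.npy",c,allow_pickle=True);return c
def load(f): return np.load(f"pics/{f}.npy",allow_pickle=True).item()
E
python3 - <<'E'
from h import *
for n in("scene","top"):
    c=snap(n,n+"0");print(n,c["fx"],c["k1"],-np.array(c["R"]).T@c["t"],np.array(c["R"])[2])
s=telemetry.get_state();print(s["clock"],s["tool_rot"],s["opening"])
E
```

```text
pics
scene 461.82567615363547 -0.1208924688807695 [0.87024035 0.67582227 0.89191864] [-0.40036721 -0.49738281 -0.76962097]
top 441.78488662927714 0.043252468034388925 [0.39630015 0.15723614 1.09663258] [ 0.03481214 -0.01966711 -0.99920034]
0.1 [[ 8.92580995e-01 -4.50886668e-01 -6.17087881e-04]
 [-4.50887080e-01 -8.92579852e-01 -1.43111968e-03]
 [ 9.44725733e-05  1.55562718e-03 -9.99998786e-01]] 0.0850969764885551
```

View pics/scene0.png

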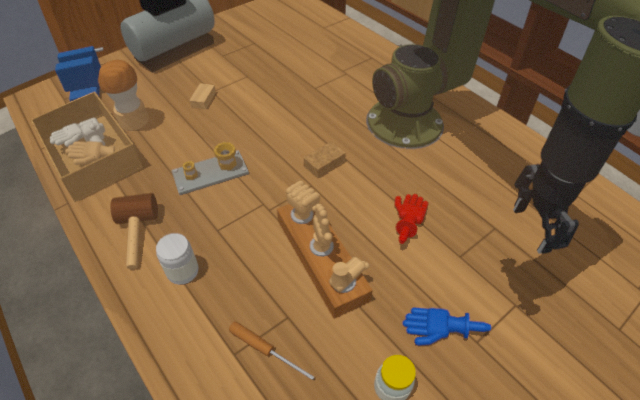

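View pics/top0.png

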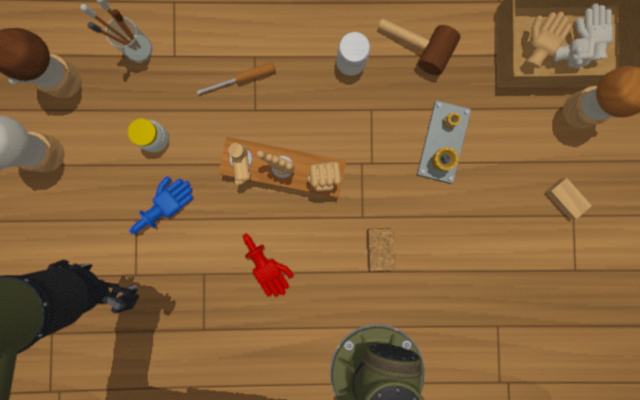

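The scene view shows three carvings in the rack at about (302,200), (321,232) and (348,272), with the stand at (210,168) and its wide coupling at (224,154). In the top view the carvings are at (325,177), (280,165) and (238,163), and the wide coupling is at (446,158).

These could be taken for the open hand:
- rack middle, scene (321,232)
- rack far end, scene (302,200), probably the fist
- rack near end, scene (348,272), probably the foot
- blue hand, scene (440,325)
- red hand, scene (410,215)
- loose hand in the box, scene (90,150)

I'll check the middle one in a close crop.

```bash
python3 - <<'E'
from h import *
a=cv2.imread("pics/scene0.png")[170:310,265:385];b=cv2.imread("pics/top0.png")[130:205,210:350]
t=cv2.imread("pics/top0.png")[95:190,410:480]
A=cv2.resize(a,None,fx=4,fy=4,interpolation=3)[:560];B=cv2.resize(b,(308,165),interpolation=3);T=cv2.resize(t,(280,380),interpolation=3)
im=np.zeros((560,790,3),np.uint8);im[:,:480]=A;im[:165,481:789]=B;im[170:550,481:761]=T
cv2.imwrite("pics/crop.png",im)
E
```

```text
(no output)
```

View pics/crop.png

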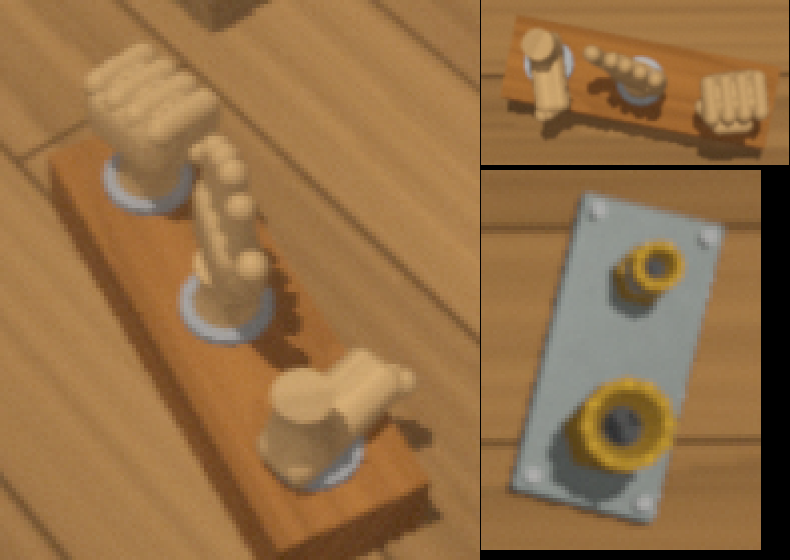

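The middle carving, at scene (321,232) and top (280,165), is flat and thin, with four fingers in a row and a thumb. That makes it the open hand. The one at the top-left of the crop is the fist and the one at the bottom right is the foot. Now I'll measure.

```bash
cat > m.py <<'E'
from h import *
from scipy.optimize import least_squares
def disc(c,box,m,z,r):
    x0,y0,x1,y1=box;k=np.zeros(m.shape,np.uint8);k[y0:y1,x0:x1]=m[y0:y1,x0:x1]
    n,l,s,_=cv2.connectedComponentsWithStats(k)
    v,u=np.nonzero(k*np.isin(l,[i for i in range(1,n) if s[i,4]>5]));P=np.array([onz(c,a,b,z)[:2] for a,b in zip(u,v)],np.float32)
    H=cv2.convexHull(P)[:,0];
    f=least_squares(lambda q:np.hypot(*(H-q).T)-r+.001,P.mean(0),loss="soft_l1",f_scale=.002)
    return f.x,len(P),np.ptp(P,axis=0)
E
python3 - <<'E'
from m import *
s,t=load("scene0"),load("top0")
def hsv(c): return cv2.cvtColor(c["color"],cv2.COLOR_RGB2HSV)
for n,c,b in(("s",s,(305,235,340,260)),("t",t,(265,148,298,182))):
    h=hsv(c);m=((h[...,1]<85)&(h[...,2]>110)).astype(np.uint8)
    print("disc",n,disc(c,b,m,.057,.026))
for n,c,b in(("s",s,(210,138,240,172)),("t",t,(430,142,462,174)),):
    h=hsv(c);m=((h[...,0]>15)&(h[...,0]<32)&(h[...,1]>150)&(h[...,2]>90)).astype(np.uint8)
    if n=="s": m[160:]=0
    print("coup",n,disc(c,b,m,.07,.027))
# rack outline in top
h=hsv(t);print("px rack,hand,coup",h[150,228],h[172,300],h[157,272],h[166,288],h[148,440])
# fingers
p1=onz(t,289,166.4,.173);p2=onz(t,260.5,152.7,.157);d=p2-p1;print(p1,p2,np.hypot(*d[:2]),np.arctan2(d[1],d[0]))
lab=cv2.cvtColor(t["color"],cv2.COLOR_RGB2HSV)
m=((h[...,1]<150)&(h[...,1]>70)&(h[...,2]>130)).astype(np.uint8)
k=np.zeros_like(m);k[148:180,255:300]=m[148:180,255:300]
for r in range(146,184): print("".join("#" if q else "." for q in k[r,250:305]))
E
```

```text
disc s (array([0.50296212, 0.22584164]), 105, array([0.02486569, 0.05234921], dtype=float32))
disc t (array([0.49997311, 0.22445119]), 38, array([0.01201111, 0.02816084], dtype=float32))
coup s (array([ 0.51866941, -0.15424284]), 243, array([0.05568394, 0.0637724 ], dtype=float32))
coup t (array([ 0.51390694, -0.15874222]), 359, array([0.05159053, 0.06075214], dtype=float32))
px rack,hand,coup [ 16 142 181] [ 15 183 162] [ 17 128 164] [ 17 121 192] [ 19  84 154]
[0.48822576 0.20273647 0.173     ] [0.51947017 0.26383059 0.157     ] 0.06862000290513118 1.0980589560193486
.......................................................
.......................................................
........................................##########.....
................................................##.....
.......................................................
........#####..........................................
.......#######.........................................
.......########........................................
......################.................................
.......#############
[... 903 characters left out ...]
............................
.......................................................
.......................................................
.......................................................
.......................................................
.......................................................
.......................................................
.......................................................
.......................................................
.......................................................
.......................................................
.......................................................
.......................................................
```

```bash
python3 - <<'E'
from h import *
s,t=load("scene0"),load("top0")
A=onz(t,446,158.2,.07);print(A, onz(t,455,118.5,.05))
print("fingers mid",onz(t,282,160,.178), "top edge",onz(t,276,155,.178),onz(t,293,162.5,.174))
cand={"a":(A[:2],(0,0,255)),"s":((.5187,-.1542),(255,0,0))}
out=[]
th=np.linspace(0,2*np.pi,60)
for c,(x,y,w,hh) in((s,(205,130,50,50)),(t,(420,130,50,50))):
    im=c["color"][y:y+hh,x:x+w,::-1];im=cv2.resize(im,None,fx=7,fy=7,interpolation=3)
    for (p,col) in cand.values():
        for r in(.027,):
            pts=np.array([proj(c,[p[0]+r*np.cos(q),p[1]+r*np.sin(q),.07]) for q in th])
            cv2.polylines(im,[np.int32((pts+.5-[x,y])*7)],True,col,1)
    out.append(im)
cv2.imwrite("pics/rim.png",np.hstack(out))
for a in(1.12-np.pi/2,1.12+np.pi/2):
  for p in([.502,.2255,.30],[.502,.2255,.152],[.515,-.157,.32],[.515,-.157,.17]):
    Y=np.array([np.cos(a),np.sin(a),0]);Z=np.array([0,0,-1.]);R=np.c_[np.cross(Y,Z),Y,Z]
    q=bot.ik(p,R);print(a,p,None if q is None else np.round(q,2))
E
```

```text
[ 0.51463437 -0.15896472  0.07      ] [ 0.61173655 -0.18814866  0.05      ]
fingers mid [0.50119208 0.2169389  0.178     ] top edge [0.51171572 0.22932787 0.178     ] [0.49624419 0.19426938 0.174     ]
-0.45079632679489645 [0.502, 0.2255, 0.3] [ 0.79 -0.08  0.07  0.   -1.72  1.9 ]
-0.45079632679489645 [0.502, 0.2255, 0.152] [ 0.79 -0.08 -0.2   0.   -1.45  1.9 ]
-0.45079632679489645 [0.515, -0.157, 0.32] [ 0.08 -0.1   0.09  0.   -1.76  2.61]
-0.45079632679489645 [0.515, -0.157, 0.17] [ 0.08 -0.12 -0.2   0.   -1.49  2.61]
2.6907963267948967 [0.502, 0.2255, 0.3] [ 0.79 -0.08  0.07  0.   -1.72 -1.24]
2.6907963267948967 [0.502, 0.2255, 0.152] [ 0.79 -0.08 -0.2   0.   -1.45 -1.24]
2.6907963267948967 [0.515, -0.157, 0.32] [ 0.08 -0.1   0.09  0.   -1.76 -0.53]
2.6907963267948967 [0.515, -0.157, 0.17] [ 0.08 -0.12 -0.2   0.   -1.49 -0.53]
```

View pics/rim.png

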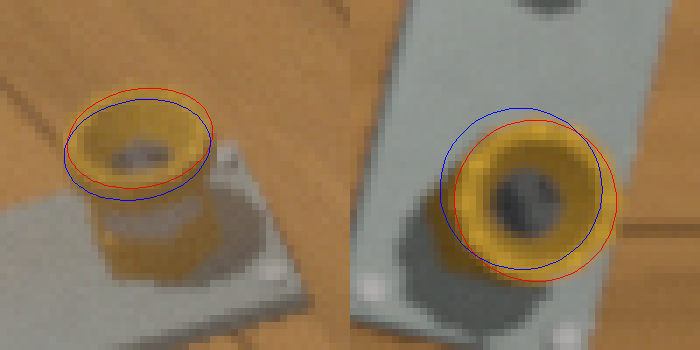

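The red rim circle at (0.5146, -0.159) lies on the wide coupling's rim in both views, so I'm using it. Now the grasp.

```bash
cat >> h.py <<'E'
def down(a):
    Y=np.array([np.cos(a),np.sin(a),0]);Z=np.array([0,0,-1.]);return np.c_[np.cross(Y,Z),Y,Z]
A0=1.14+np.pi/2
def st(m=""):
    s=telemetry.get_state();print(m,round(s["clock"],2),np.round(s["tool_pos"],4),np.round(s["ft_force"],1),"op",round(s["opening"],4),"g",round(s["gripper_force"],1));return s
E
python3 - <<'E'
from h import *
bot.goto([.5025,.2245,.24],down(A0));st("above")
print(bot.move_linear([.5025,.2245,.154],rate=.1,stop_force=8));st("down")
claw.set_gripper(0.0);st("grip")
snap("scene","grip")
print(bot.move_linear([.5025,.2245,.305],rate=.12));st("up")
snap("scene","lift");snap("top","lift_t")
E
```

```text
above 1.54 [0.5023 0.2252 0.2399] [-0.4 -1.2  0.1] op 0.0854 g 0.0
False
down 2.55 [0.5029 0.2247 0.1549] [ 0.9 -0.1  0.3] op 0.0855 g 0.0
grip 3.18 [0.5025 0.2247 0.154 ] [-0.9  0.1  0.2] op 0.0154 g 60.5
False
up 4.64 [0.5023 0.2245 0.304 ] [-0.1  0.6 -3.1] op 0.0153 g 60.1
```

```bash
python3 - <<'E'
from h import *
bot.goto([.5146,-.159,.305],down(A0));st()
bot.move_linear([.5146,-.159,.245],rate=.1);s=st()
c=snap("scene","pre");t=snap("top","pre_t")
a=c["color"][70:190,165:285,::-1];b=t["color"][90:210,390:510,::-1]
ims=[]
th=np.linspace(0,2*np.pi,60)
for cc,im,o in((c,a,(165,70)),(t,b,(390,90))):
    im=cv2.resize(im,None,fx=3.3,fy=3.3,interpolation=3)
    p=s["tool_pos"]
    z=p[2]-.104
    for r,zz in((.026,z),(.026,z+.007),(.006,z-.045),(.010,z-.031)):
        pts=np.array([proj(cc,[p[0]+r*np.cos(q),p[1]+r*np.sin(q),zz]) for q in th])
        cv2.polylines(im,[np.int32((pts+.5-o)*3.3)],True,(0,0,255),1)
    ims.append(im)
cv2.imwrite("pics/prec.png",np.hstack(ims))
E
```

```text
6.17 [ 0.5149 -0.1582  0.3048] [ 0.6 -0.  -1.9] op 0.0154 g 60.1
 6.92 [ 0.5149 -0.159   0.2458] [-0.2  0.1 -2.2] op 0.0155 g 60.1
```

View pics/prec.png

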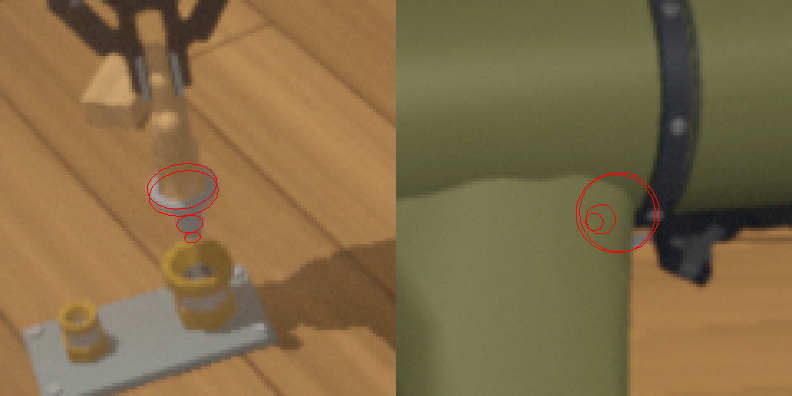

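The crop shows the stem tip at about (192,237) and the disc at about (184,190), both where predicted for a stem under the TCP (within about 2 mm). I'll insert with force limits.

```bash
python3 - <<'E'
from h import *
x,y=.5146,-.159
print(bot.move_linear([x,y,.198],rate=.06,stop_force=8));s=st("in")
E
```

```text
False
in 7.95 [ 0.5147 -0.1591  0.1983] [ 0.3 -0.  -2.9] op 0.0151 g 60.0
```

```bash
python3 - <<'E'
from h import *
x,y=.5146,-.159
for z in(.188,.180,.170):
    h=bot.move_linear([x,y,z],rate=.03,stop_force=26);print(h);s=st("push")
    if h: break
c=snap("scene","push")
cv2.imwrite("pics/pushc.png",cv2.resize(c["color"][90:190,165:265,::-1],None,fx=5,fy=5,interpolation=3))
E
```

```text
False
push 8.43 [ 0.5155 -0.1594  0.1898] [ 1.2 -0.9  5. ] op 0.0155 g 61.3
False
push 8.85 [ 0.5156 -0.1595  0.1811] [ 3.3 -3.2  4.3] op 0.015 g 61.0
False
push 9.33 [ 0.5153 -0.1593  0.1736] [-1.1  1.5 16.3] op 0.0153 g 63.2
```

View pics/pushc.png

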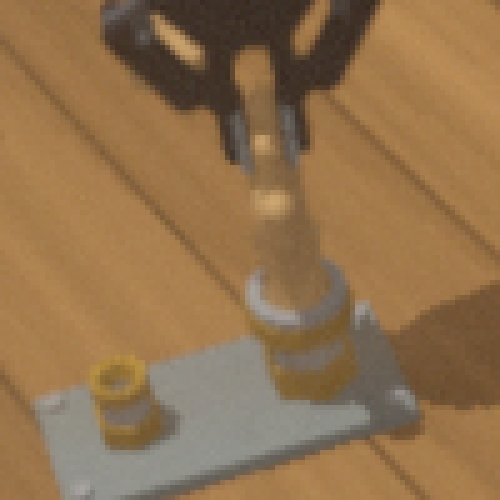

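The disc sits on the coupling's rim at about (297,295) in the crop, and TCP z is 0.1736 against 0.174 expected. I'll press a little harder to confirm it is seated, then release.

```bash
python3 - <<'E'
from h import *
x,y=.5150,-.1592
print(bot.move_linear([x,y,.164],rate=.03,stop_force=18));s=st("press")
bot.hold(.3);st("hold")
bot.move_linear([x,y,.1735],rate=.05);st("relax")
claw.set_gripper(.07);st("open")
bot.move_linear([x,y,.30],rate=.12);st("up")
bot.goto([.45,.10,.33],down(A0))
c=snap("scene","fin");t=snap("top","fin_t")
a=cv2.resize(c["color"][90:290,165:365,::-1],None,fx=2,fy=2,interpolation=3);b=cv2.resize(c["color"][90:190,165:265,::-1],None,fx=4,fy=4,interpolation=3)
cv2.imwrite("pics/finc.png",np.hstack([a,b]));st()
E
```

```text
True
press 9.59 [ 0.5153 -0.1595  0.1737] [-2.5  2.1  5. ] op 0.0151 g 61.4
hold 9.89 [ 0.5154 -0.1596  0.1737] [-3.7  4.4  5.2] op 0.0155 g 61.3
relax 10.14 [ 0.5149 -0.1592  0.1738] [-1.4  0.6  5.3] op 0.0152 g 61.5
open 10.71 [ 0.515  -0.1592  0.1734] [-0.1 -0.3  0. ] op 0.0702 g 0.0
up 11.91 [ 0.5148 -0.1591  0.299 ] [ 0.6  0.7 -0.5] op 0.07 g 0.0
 13.06 [0.4504 0.0991 0.3297] [-0.6  0.7  0.5] op 0.0699 g 0.0
```

View pics/finc.png

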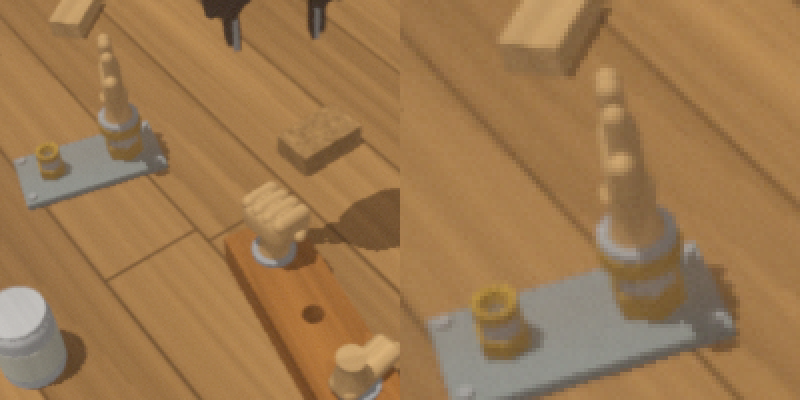

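The final view shows the hand upright in the wide coupling with its disc on the rim at (640,235) in the crop. The fist and foot are still in the rack, and the gripper is clear.

```bash
python3 -c "
from h import *
print(bot.close_job())"
```

```text
the job is handed in; nothing more can be done
None
```

The open hand is in the wider coupling, pressed against a solid stop with its wrist disc on the rim and released; the fist and foot still stand in the rack, and the job was handed in at about 13 s.

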